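# Find the flush battery catch on the tap control box and press it

### The job

The pale grey control box of the touchless tap needs new cells: find the recessed push catch in the groove of its flat top, by feel if it is hard to see, and press the catch fully in with a fingertip, so that the battery flap pops up. Do not pry or touch the flap itself, leave the bottles, the tin and the soap dish where they stand, and lift nothing. Finish with the hand clear of everything.

Things in the scene. Friction and masses are not known exactly. Their poses are not given: they have to be found in the camera images.
- unit: Pale grey plastic control box screwed to the shelf (cannot move): 110 mm along its x, 320 mm along its y, flat top panel 50 mm above the shelf. Origin: centre of its underside; z up; yaw varies. A groove runs along y in the middle of the panel, a battery hump stands at the +y end. Two grey screw feet stand 4 mm proud of the panel at y = -147 mm.
- groove (a point): Centre of the groove floor, axes as the unit's: x -23 to +23, y -67 to +67 mm, rigid, 3 mm below the panel, 47 mm above the shelf. Somewhere in it is the push catch: a flat pad of the same plastic, 44 mm in x, 36.5 mm in y, in an opening 38 mm long in y. Its centre is at x = 0 and an unknown y from -45 to +45 mm, new each time: look for its faint outline or feel (floor hard, catch gives).
- hump (a point): Top centre of the battery hump: x +-45, y +-39 mm about it, 66.5 mm above the shelf with the flap shut. How the catch acts: its top is 2 mm below the groove floor (45 mm above the shelf); about 5 N sinks it straight down 6 mm to a stop (39 mm above the shelf); it stays in by friction and raises the flap as it sinks, 0.1 rad per mm.
- flap: Pale grey battery flap on the hump, 90 mm in x, 75 mm in y, 4 mm thick. Origin on its hinge line, the edge nearest the groove (unit x = 0, y = +79 mm, 62.5 mm above the shelf); its y runs to the free edge. Shut, its axes are parallel to the unit's; it opens about +x, free edge up, to 0.6 rad with the catch fully in (free edge about 108 mm above the shelf). Driven by the catch only.
- turntable: Fixed grey plastic turntable, 300 mm across, 24 mm high at its rim, carrying the two bottles. Origin: centre of its underside. It does not turn.
- bottle_a: Empty loose spray bottle with clear body and white trigger head, 76 mm across, 230 mm tall, 90 g. Origin: centre of its underside. A bystander.
- bottle_b: Empty loose spray bottle with grey body and white trigger head, 76 mm across, 230 mm tall, 90 g. Origin: centre of its underside. A bystander.
- tin: Loose stainless steel scourer tin, 79 mm across, 57 mm tall. Origin: centre of its underside. A bystander.
- soapdish: Loose white ceramic soap dish, 110 mm across, 22 mm tall. Origin: centre of its underside. A bystander.

How it is judged:
By the outcome, as a careful person would: the job done as asked, in the order asked, and still so for the second after the job is handed in, with the robot touching nothing.
It also fails if it takes over 48 s, if anything falls off the work surface, if the arm or the gripper's body presses on something with over 40 N, if the wrist force passes 120 N, or if a joint passes its speed limit or range.

### The arm

A 7-joint arm with a two-finger parallel gripper is mounted at the origin on the work surface. World frame = base frame: x ahead of the robot, y to its left, z up, the work surface at z = 0. Lengths are in m, angles in rad, forces in N, time in s.
With the tool pointing down it reaches from about 0.35 to 0.775 m from the base axis. Payload 3.1 kg.
Tool frame: the origin (TCP) lies midway between the tips of the shut fingers; the grasp point (between the pads) lies 19 mm behind it; z points along the fingers, y is the direction in which the jaws open and shut (so a half turn about z gives the same grasp; the last joint's range is limited). The gripper opens to 85 mm and grips with 20 to 120 N. Pads are 22 mm wide; open, the fingers measure 114 mm over their backs; the gripper's body (76 mm by 85 mm) begins 54 mm behind the grasp point. The pads swing forward as they close: fully open they stand 13 mm farther back than shut.
Start: joints at [-1.297, 0.311, 0.014, 1.512, -0.004, 1.319, -0.027], TCP at [0.171, 0.523, 0.196] pointing down, gripper open.
Joint ranges: [-2.7, 2.7], [-0.3, 1.91], [-1.27, 1.3], [0.12, 2.57], [-1.44, 4.58], [0.2, 2.03], [-3.05, 3.05]. Speed limits (rad/s): [2.79, 2.79, 3.14, 3.14, 3.14, 3.14, 3.14].

### API

Orientations are given as a unit quaternion [x, y, z, w].
In Python, from station import * gives the robot as it stands. The module is installed in compiled form; this text tells all that it offers.
- The arm moves only by the tool apply_moves, never from a script. Its argument "plan" is a list of rows, each a list of 4 numbers: the shift along the world's x, y, z in units of 60 mm (1.0 is 60 mm), then the turn about the world's z in degrees. A call has 1 to 12 rows; each row shifts and turns the commanded pose from where the row before left it; what a row does not reach is not made up. A row lasts 1/8 s, in which the tool goes at most 62.5 mm and 10.7 degrees, less where a joint would pass 70% of its speed; a pose out of reach is approached as far as the arm can. A call is refused whole if a number of a shift passes 1 or a number of a turn 10.7, either way. A call with a gripper value outside its range is refused whole. "claw" is the finger opening in mm, from 0 to 85.4, set as the call begins (left out, the last holds). The fingers move at their own pace and stop on an object; the grip force is fixed at half the most. Time passes only in rows, so rows that do not move let the fingers close. It gives the time, the measured TCP pose, the force and the opening at its end, in the units of the state.
- sense(): the state, without advancing time (a new reading comes with each control period).
- read_camera(name): name is "side" or "top" or "wrist"; returns a dict with "img" (480x640x3 uint8, red, green, blue), "intrinsics" (3x3 intrinsics, pixels), "extrinsics" (4x4, takes a point from world to camera coordinates); the wrist camera has in their place "tool_from_camera" (4x4, takes a point from camera to tool coordinates, whose origin is the TCP and whose axes are the flange's). Camera axes: x right, y up, looking along -z (the intrinsics and any distortion apply to the point x, -y, -z); pixel columns grow to the right and rows downward; lengths in m; the calibration is good to about 2 mm. A picture is of the moment at which its call begins: read the wrist's pose just before it. There is no depth.
- sign_off(): hands the job in, once; it reports no verdict.
The state is a dict: "t": time; "joint_pos": joint angles; "qd": joint speeds; "joint_torque": joint torques, N m; "tcp_pos": TCP position; "orientation": TCP orientation; "ft_force": force on the tool from outside, world axes, zero at the start; "ft_torque": the same for the moment, N m; "finger_gap": opening from 0.0 (shut) to 1.0 (fully open).
Only numpy, scipy, OpenCV 4.12 (cv2) and the standard library are available. Lean on these libraries where they do the work, as an engineer would, in place of code of your own. Each camera call takes 0.05 s, during which the arm holds its last target. There are 200 camera calls.

## Working session

There is one attempt and no reset: what is moved stays moved. The work goes in short steps, Python scripts to look and compute and a tool call to move; the robot and the scene stay as the last step left them, time stands still between calls to the robot, and variables do not carry over. Pictures are saved under pics/ and viewed, about 8 in all and at most 12, crops included, and the job is handed in when it is done.

Besides the shell and the picture viewer there is one more tool, called in YAML: its name, and indented under it one key for each argument. apply_moves: Moves the arm, as the interface text tells. Its arguments: {"type":"object","properties":{"plan":{"type":"array","items":{"type":"array","items":{"type":"number"}}},"claw":{"type":"number"}},"required":["plan"]}

```bash
mkdir -p pics; python3 - <<'E'
from station import *
import cv2
s=sense();print({k:s[k] for k in('t','tcp_pos','orientation','ft_force','finger_gap')})
for n in('top','side'):
    c=read_camera(n);cv2.imwrite(f'pics/{n}0.png',c['img'][:,:,::-1]);print(n,c['intrinsics'],c['extrinsics'],[k for k in c])
E
```

```text
{'t': 0.0, 'tcp_pos': array([0.1705807 , 0.52202059, 0.19450373]), 'orientation': array([ 1.57208474e-01,  9.87564727e-01, -1.17828955e-03, -1.31457580e-04]), 'ft_force': array([-0.27763366,  0.58165072,  0.33140463]), 'finger_gap': 0.9995207364011173}
top [[475.15725014   0.         328.27265762]
 [  0.         475.15725014 235.41120314]
 [  0.           0.           1.        ]] [[-0.02726504 -0.99957162  0.01063917 -0.07095581]
 [ 0.98023897 -0.02464861  0.19627532 -0.58208464]
 [-0.195929    0.01578038  0.9804911  -1.16369876]
 [ 0.          0.          0.          1.        ]] ['img', 'intrinsics', 'extrinsics']
side [[467.48408598   0.         322.26857965]
 [  0.         467.48408598 244.60698465]
 [  0.           0.           1.        ]] [[ 0.73755521 -0.67527375 -0.00420328 -0.46395262]
 [ 0.4143667   0.44765195  0.79240644 -0.25371812]
 [-0.53320966 -0.5861852   0.60997899 -0.91873816]
 [ 0.          0.          0.          1.        ]] ['img', 'intrinsics', 'extrinsics']
```

View pics/top0.png

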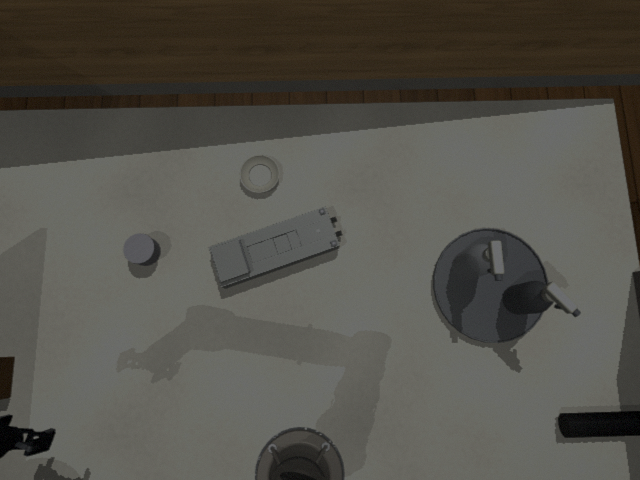

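View pics/side0.png

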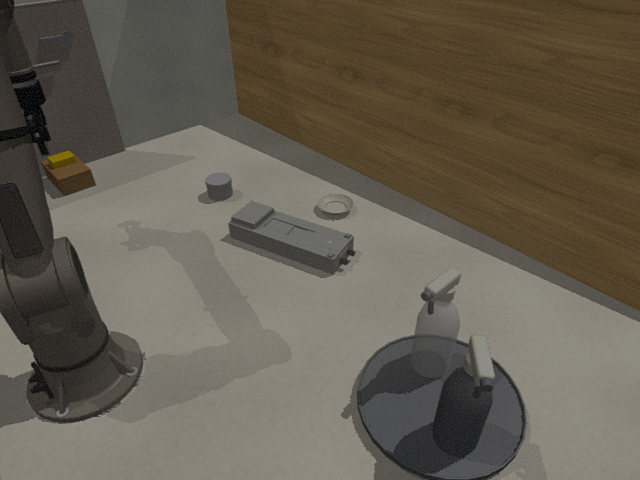

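The top view shows the unit at about (210–342, 207–290), with the hump at its left end and a faint catch outline near (287,242). The tin is at (141,250) and the dish at (260,176). The bottles are far to the right. I'll enlarge the unit next.

```bash
cat > h.py <<'E'
import numpy as np
from station import *
def ray(c,u,v,z):
    K,E=c['intrinsics'],c['extrinsics'];d=np.linalg.inv(K)@[u,v,1];d=np.array([d[0],-d[1],-d[2]])
    R,t=E[:3,:3],E[:3,3];o=-R.T@t;w=R.T@d
    return o+w*(z-o[2])/w[2]
def proj(c,P):
    q=c['extrinsics'][:3,:3]@np.asarray(P,float)+c['extrinsics'][:3,3]
    p=c['intrinsics']@[q[0],-q[1],-q[2]];return p[:2]/p[2]
E
python3 - <<'E'
from h import *
import cv2
c=read_camera('top')
for n,p,z in(('c',(287,242),.045),('foot1',(323,211),.054),('foot2',(336,243),.054),('tin',(140,247),.057),('dish',(260,175),.02)):print(n,ray(c,*p,z).round(4))
im=c['img'][195:300,200:350]
im=cv2.resize(im,None,fx=5.3,fy=5.3,interpolation=cv2.INTER_CUBIC)
g=cv2.cvtColor(im,cv2.COLOR_RGB2GRAY);g=cv2.createCLAHE(3,(4,4)).apply(g)
cv2.imwrite('pics/crop1.png',g)
E
```

```text
c [0.5679 0.0209 0.045 ]
foot1 [ 0.646  -0.0743  0.054 ]
foot2 [ 0.5604 -0.1056  0.054 ]
tin [0.5622 0.3946 0.057 ]
dish [0.7597 0.0941 0.02  ]
```

View pics/crop1.png

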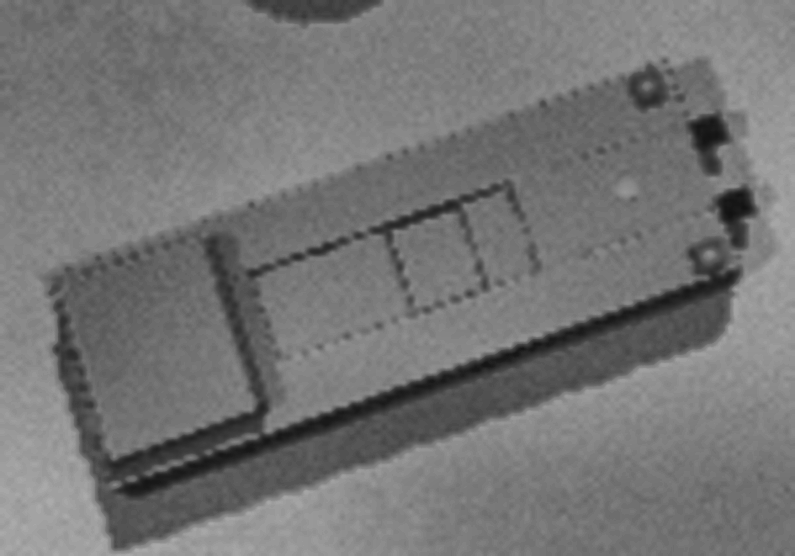

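The groove's corners in the crop are about (252,272), (510,184), (540,270) and (278,358). The catch's outline is (390,232), (462,208), (487,290) and (412,312).

```bash
python3 - <<'E'
from h import *
import cv2
c=read_camera('top')
f=lambda p,z:ray(c,200+(p[0]+.5)/5.3-.5,195+(p[1]+.5)/5.3-.5,z)
G=[f(p,.05) for p in((252,272),(510,184),(540,270),(278,358))]
C=[f(p,.047) for p in((390,232),(462,208),(487,290),(412,312))]
F=[f(p,.054) for p in((648,88),(709,257))]
print('groove c',np.mean(G,0),'L',np.linalg.norm(G[0]-G[1]),np.linalg.norm(G[3]-G[2]),'W',np.linalg.norm(G[0]-G[3]),np.linalg.norm(G[1]-G[2]))
print('catch c',np.mean(C,0),np.linalg.norm(C[0]-C[1]),np.linalg.norm(C[3]-C[0]))
ey=(G[0]-G[1]+G[3]-G[2]);ey/=np.linalg.norm(ey);yaw=np.arctan2(-ey[0],ey[1]);ex=np.array([np.cos(yaw),np.sin(yaw),0])
fm=np.mean(F,0);e2=(np.mean(G,0)-fm)[:2]
print('yaw',np.degrees(yaw),'yaw2',np.degrees(np.arctan2(-e2[0],e2[1])),np.linalg.norm(e2))
d=np.mean(C,0)-np.mean(G,0);print('catch y',d@ey,'x',d@ex)
s=sense();from scipy.spatial.transform import Rotation as R
print(R.from_quat(s['orientation']).as_matrix().round(3))
E
```

```text
groove c [0.55822322 0.05354588 0.05      ] L 0.13208273231136278 0.13302919557670662 W 0.04431825369428062 0.0453103097978323
catch c [0.56335049 0.03324582 0.047     ] 0.03694534213098499 0.04118431238508636
yaw 17.65918987224479 yaw2 17.8999200188137 0.14564840506481136
catch y -0.02089885996879292 x -0.0012724460941626317
[[-0.951  0.311 -0.   ]
 [ 0.311  0.951 -0.001]
 [-0.    -0.001 -1.   ]]
```

apply_moves:
  plan:
    - [0.5,-0.65,0,-4.5]
    - [0.55,-0.68,0,-4.5]
    - [0.55,-0.68,0,-4.5]
    - [0.55,-0.68,0,-4.5]
    - [0.55,-0.68,0,-4.5]
    - [0.55,-0.68,0,-4.5]
    - [0.55,-0.68,0,-4.5]
    - [0.55,-0.68,0,-4.5]
    - [0.55,-0.68,0,-4.5]
    - [0.55,-0.68,0,-4.5]
    - [0.55,-0.68,0,-4.5]
    - [0.55,-0.68,0,-4.5]
  claw: 0

```text
t: 1.7
tcp_pos: [0.5646, 0.034, 0.1955]
orientation: [0.589, 0.808, 0.0, -0.0]
ft_force: [0.6, 0.8, 0.4]
finger_gap: -0.001
```

apply_moves:
  plan:
    - [0,0,0,0]
    - [0,0,0,0]
    - [0,0,0,0]

```text
t: 2.08
tcp_pos: [0.5631, 0.0372, 0.1954]
orientation: [0.587, 0.81, 0.0, -0.001]
ft_force: [0.1, -0.3, 0.4]
finger_gap: 0.0
```

```bash
python3 - <<'E'
from h import *
import cv2
s=sense();c=read_camera('wrist');print(s['tcp_pos'],s['orientation'],c['intrinsics'],c['tool_from_camera'],list(c))
g=cv2.cvtColor(c['img'],cv2.COLOR_RGB2GRAY);g=cv2.createCLAHE(3,(4,4)).apply(g)
cv2.imwrite('pics/w1.png',g)
E
```

```text
[0.56306119 0.03722403 0.19544244] [ 5.87064197e-01  8.09539965e-01  3.43433544e-04 -7.45685596e-04] [[399.36896654   0.         323.18555253]
 [  0.         399.36896654 238.77448064]
 [  0.           0.           1.        ]] [[-1.22775919e-03  9.54296231e-01  2.98859827e-01  7.65405845e-02]
 [ 9.99999139e-01  1.03297094e-03  8.09737013e-04 -5.68185867e-05]
 [ 4.64015464e-04  2.98860564e-01 -9.54296677e-01 -1.78758363e-01]
 [ 0.00000000e+00  0.00000000e+00  0.00000000e+00  1.00000000e+00]] ['img', 'intrinsics', 'tool_from_camera']
```

View pics/w1.png

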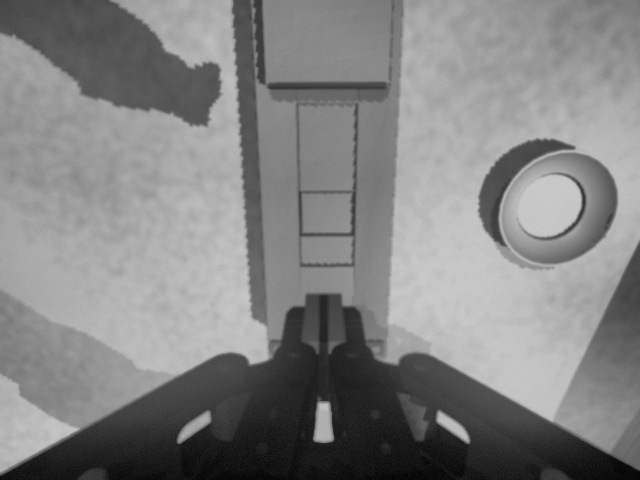

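The wrist view shows the groove at x 298–357, y 103–266, and the catch's outline at x 301–354, y 191–235. The fingertips are near (323,294). I'll compute the catch's position from this view.

```bash
python3 - <<'E'
from h import *
from scipy.spatial.transform import Rotation as R
s=sense()
c=read_camera('wrist');T=c['tool_from_camera'];K=c['intrinsics']
Rt=R.from_quat(s['orientation']).as_matrix();p=s['tcp_pos']
def f(u,v,z):
    d=np.linalg.inv(K)@[u,v,1];d=np.array([d[0],-d[1],-d[2]])
    o=Rt@T[:3,3]+p;w=Rt@T[:3,:3]@d;return o+w*(z-o[2])/w[2]
L=dict(gTL=(297.5,103,.05),gTR=(357.5,103,.05),gBL=(301.5,266,.05),gBR=(354,266,.05),cTL=(301,191,.047),cTR=(352,191,.047),cBL=(301,235,.047),cBR=(352,235,.047))
P={k:f(*v) for k,v in L.items()}
for k in P:print(k,P[k].round(4))
yaw=np.radians(17.9);ey=np.array([-np.sin(yaw),np.cos(yaw),0]);ex=np.array([np.cos(yaw),np.sin(yaw),0])
g=np.mean([P[k] for k in P if k[0]=='g'],0);q=np.mean([P[k] for k in P if k[0]=='c'],0)
print(g,q,'y,x',(q-g)@ey,(q-g)@ex)
for k in P:print(k,((P[k]-g)@ex*1e3).round(1),((P[k]-g)@ey*1e3).round(1))
e=q-p;print('move units',e[:2]/.06,Rt.round(3)[:,1])
E
```

```text
gTL [0.5179 0.1113 0.05  ]
gTR [0.5618 0.1256 0.05  ]
gBL [ 0.5603 -0.016   0.05  ]
gBR [ 0.6037 -0.0019  0.05  ]
cTL [0.5406 0.0462 0.047 ]
cTR [0.5807 0.0593 0.047 ]
cBL [0.5517 0.0098 0.047 ]
cBR [0.5932 0.0234 0.047 ]
[0.56091852 0.05475641 0.05      ] [0.56655632 0.03467467 0.047     ] y,x -0.020842484197061847 -0.00080735251945361
gTL -23.6 67.1
gTR 22.6 67.2
gBL -22.3 -67.2
gBR 23.3 -67.0
cTL -22.0 -1.9
cTR 20.2 -1.8
cBL -22.6 -39.9
cBR 21.1 -39.8
move units [ 0.05657628 -0.04036783] [ 0.951  0.311 -0.   ]
```

Both cameras put the catch at unit y ≈ -21 mm, with the opening 38 mm long as specified. I'll descend over it.

apply_moves:
  plan:
    - [0.05,-0.045,-0.3,0]
    - [0,0,-0.5,0]
    - [0,0,-0.5,0]
    - [0,0,-0.5,0]
    - [0,0,-0.3,0]
    - [0,0,-0.2,0]
    - [0,0,0,0]
    - [0,0,0,0]
    - [0,0,0,0]

```text
t: 3.3
tcp_pos: [0.5677, 0.0323, 0.0586]
orientation: [0.588, 0.809, 0.001, 0.001]
ft_force: [0.2, 0.5, -0.1]
finger_gap: -0.0
```

apply_moves:
  plan:
    - [-0.02,0.03,-0.07,0]
    - [0,0,-0.07,0]
    - [0,0,-0.07,0]
    - [0,0,0,0]
    - [0,0,0,0]

```text
t: 3.92
tcp_pos: [0.5656, 0.0341, 0.045]
orientation: [0.588, 0.809, -0.0, 0.0]
ft_force: [-0.2, -0.0, 0.8]
finger_gap: -0.002
```

apply_moves:
  plan:
    - [0,0,-0.03,0]
    - [0,0,-0.03,0]
    - [0,0,0,0]
    - [0,0,0,0]

```text
t: 4.42
tcp_pos: [0.5656, 0.0341, 0.0414]
orientation: [0.588, 0.809, 0.0, 0.0]
ft_force: [-0.7, -0.0, -0.5]
finger_gap: -0.004
```

apply_moves:
  plan:
    - [0,0,-0.02,0]
    - [0,0,-0.02,0]

```text
t: 4.68
tcp_pos: [0.5656, 0.0342, 0.0389]
orientation: [0.588, 0.809, 0.0, 0.0]
ft_force: [-0.4, 0.2, -0.1]
finger_gap: 0.0
```

apply_moves:
  plan:
    - [0,0,-0.02,0]
    - [0,0,-0.02,0]
    - [0,0,0,0]

```text
t: 5.05
tcp_pos: [0.5655, 0.0342, 0.0365]
orientation: [0.588, 0.809, -0.0, -0.0]
ft_force: [0.7, 0.4, 0.9]
finger_gap: 0.003
```

I'm at z 36.5 mm with no force yet, which is unexpected. I'll check the pictures.

```bash
python3 - <<'E'
from h import *
import cv2
s=sense();print(s['tcp_pos'],s['ft_force'],s['joint_torque'])
a=read_camera('side')['img'][150:310,180:400];b=read_camera('wrist')['img']
a=cv2.resize(a,(400,290),interpolation=cv2.INTER_CUBIC);b=cv2.resize(b,(400,300))[:290]
cv2.imwrite('pics/m2.png',np.clip(np.hstack([a,b])[:,:,::-1]*1.5,0,255))
E
```

```text
[0.56546912 0.03415626 0.03646732] [0.68814141 0.4265697  0.89117464] [ 6.12276941e-03 -4.05516636e+01  5.64618051e+00 -1.92816496e+01
  9.99903947e-03 -3.72709183e-03  1.48580639e-03][ WARN:0@1.917] global loadsave.cpp:1063 imwrite_ Unsupported depth image for selected encoder is fallbacked to CV_8U.
```

View pics/m2.png

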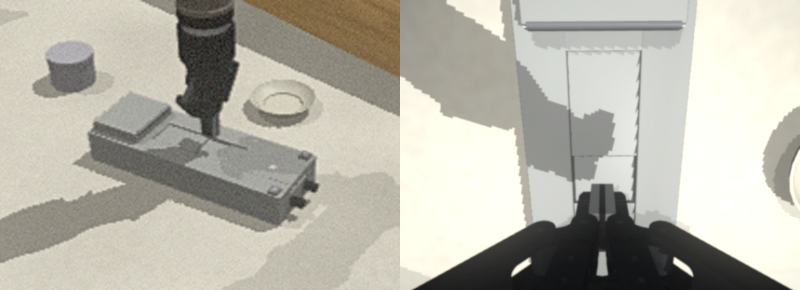

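The flap is still shut and the tip is over the catch without contact, so the height may be biased by a few mm. I'll continue in small steps, feeling for it.

apply_moves:
  plan:
    - [0,0,-0.02,0]
    - [0,0,-0.02,0]

```text
t: 5.4
tcp_pos: [0.5656, 0.0341, 0.0342]
orientation: [0.588, 0.809, 0.0, 0.0]
ft_force: [0.9, 0.1, -0.0]
finger_gap: 0.002
```

apply_moves:
  plan:
    - [0,0,-0.02,0]
    - [0,0,-0.02,0]

```text
t: 5.65
tcp_pos: [0.5656, 0.0341, 0.0317]
orientation: [0.588, 0.809, -0.0, -0.0]
ft_force: [0.1, 0.3, -0.6]
finger_gap: -0.0
```

apply_moves:
  plan:
    - [0,0,-0.02,0]
    - [0,0,-0.02,0]

```text
t: 5.9
tcp_pos: [0.5656, 0.0341, 0.0293]
orientation: [0.588, 0.809, -0.0, 0.0]
ft_force: [-0.4, 0.4, -0.4]
finger_gap: -0.001
```

Still no contact at z 29 mm. I'll zoom in on the side view to compare the tip and the unit, and project the expected features.

```bash
python3 - <<'E'
from h import *
import cv2
s=sense();c=read_camera('side');t=read_camera('top')
for z in(.029,.045,.06):print(z,proj(c,[*s['tcp_pos'][:2],z]),proj(t,[*s['tcp_pos'][:2],z]))
a=c['img'][170:290,210:370]
cv2.imwrite('pics/s3.png',np.clip(cv2.resize(a,(800,600),interpolation=cv2.INTER_CUBIC)[:,:,::-1]*1.6,0,255).astype('uint8'))
E
```

```text
0.029 [295.5215454  237.38183648] [282.43081025 244.11483549]
0.045 [295.28039638 232.43692778] [281.91182548 243.01255507]
0.06 [295.0507677  227.72825064] [281.41310692 241.95331841]
```

View pics/s3.png

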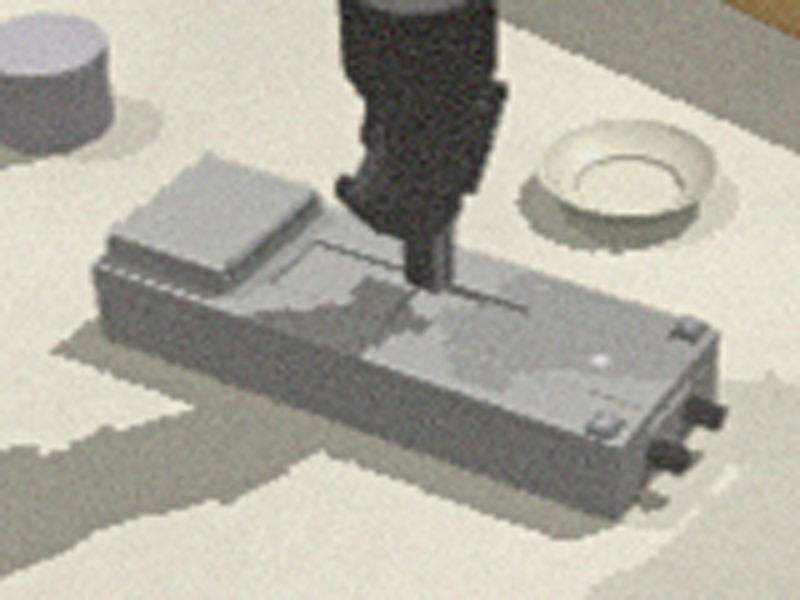

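```bash
python3 - <<'E'
from h import *
from scipy.optimize import least_squares
c=read_camera('side');t=read_camera('top')
F=lambda u,v:(210+u/5,170+v/5)
T=lambda p:(200+(p[0]+.5)/5.3-.5,195+(p[1]+.5)/5.3-.5)
for n,a,b in(('foot1',F(690,328),T((648,88))),('foot2',F(605,427),T((709,257))),('grooveTL',F(320,242),T((252,272))),('grooveTR',F(528,312),T((510,184)))):
    r=least_squares(lambda X:np.r_[proj(c,X)-a,proj(t,X)-b],[.56,.03,.05]);print(n,r.x.round(4),r.fun.round(1))
for n,a,z in(('tip',F(430,288),.045),('tip',F(430,288),.06),('dish rim',F(628,165),.022),('corner bottom',F(618,520),0),('tin',F(50,45),.057)):print(n,ray(c,*a,z).round(4))
s=sense();print(s['tcp_pos'],s['joint_pos'])
print(proj(t,[*s['tcp_pos'][:2],s['tcp_pos'][2]]))
im=t['img'][195:300,210:350]
import cv2
cv2.imwrite('pics/t3.png',np.clip(cv2.resize(im,(800,600),interpolation=cv2.INTER_CUBIC)[:,:,::-1]*2.,0,255).astype('uint8'))
E
```

```text
foot1 [ 0.6485 -0.0728  0.0505] [-0.9  0.2  0.5 -0.8]
foot2 [ 0.5633 -0.1003  0.0488] [-0.8  0.2  0.5 -0.8]
grooveTL [0.5619 0.1227 0.0459] [-0.8  0.1  0.4 -0.7]
grooveTR [ 0.6015 -0.0031  0.047 ] [-0.4  0.1  0.2 -0.4]
tip [0.5808 0.0494 0.045 ]
tip [0.5678 0.0329 0.06  ]
dish rim [0.7654 0.0911 0.022 ]
corner bottom [ 0.5617 -0.1148  0.    ]
tin [0.5642 0.386  0.057 ]
[0.565582   0.03412059 0.0293872 ] [-0.44706294  0.52491443  0.49534044  1.70083254 -0.28905767  0.9891553
  0.46478748]
[282.41549219 244.09350484]
```

The fingertip shows at z ≈ 0.06 in the side view, and in the wrist view it is also about 30 mm short of the stated TCP. The unit itself triangulates at the right height. The real tips therefore sit about 30 mm above the reported TCP, so I'll keep feeling downward.

apply_moves:
  plan:
    - [0,0,-0.03,0]
    - [0,0,-0.03,0]
    - [0,0,-0.03,0]

```text
t: 6.48
tcp_pos: [0.5655, 0.0341, 0.0238]
orientation: [0.588, 0.809, -0.0, -0.0]
ft_force: [0.3, 0.4, -0.8]
finger_gap: -0.0
```

apply_moves:
  plan:
    - [0,0,-0.02,0]
    - [0,0,-0.02,0]

```text
t: 6.72
tcp_pos: [0.5656, 0.0341, 0.0215]
orientation: [0.588, 0.809, -0.0, 0.0]
ft_force: [-0.3, -0.5, -0.7]
finger_gap: 0.003
```

apply_moves:
  plan:
    - [0,0,-0.02,0]
    - [0,0,-0.02,0]

```text
t: 6.98
tcp_pos: [0.5656, 0.0342, 0.0191]
orientation: [0.588, 0.809, 0.0, 0.0]
ft_force: [-0.5, 1.0, 0.2]
finger_gap: 0.001
```

apply_moves:
  plan:
    - [0,0,-0.02,0]
    - [0,0,-0.02,0]

```text
t: 7.22
tcp_pos: [0.5656, 0.0341, 0.0167]
orientation: [0.588, 0.809, 0.0, 0.0]
ft_force: [-1.3, 0.1, 0.0]
finger_gap: 0.0
```

apply_moves:
  plan:
    - [0,0,-0.02,0]
    - [0,0,-0.02,0]

```text
t: 7.48
tcp_pos: [0.5656, 0.0341, 0.0143]
orientation: [0.588, 0.809, -0.0, 0.0]
ft_force: [0.7, 0.5, 0.2]
finger_gap: 0.002
```

apply_moves:
  plan:
    - [0,0,-0.02,0]
    - [0,0,-0.02,0]

```text
t: 7.72
tcp_pos: [0.5656, 0.0341, 0.0119]
orientation: [0.588, 0.809, 0.0, 0.0]
ft_force: [0.5, -0.3, -0.2]
finger_gap: -0.003
```

apply_moves:
  plan:
    - [0,0,-0.02,0]

```text
t: 7.85
tcp_pos: [0.5656, 0.0341, 0.0107]
orientation: [0.588, 0.809, 0.0, 0.0]
ft_force: [-0.1, -0.4, 0.3]
finger_gap: -0.002
```

```bash
python3 - <<'E'
from h import *
import cv2
s=sense();c=read_camera('side');b=read_camera('wrist')['img']
for z in(.03,.04,.05):print(z,(proj(c,[*s['tcp_pos'][:2],z])-[235,180])*5)
a=c['img'][180:260,235:315]
a=cv2.resize(a,(400,400),interpolation=cv2.INTER_CUBIC);b=cv2.resize(b[100:340,200:440],(400,400),interpolation=cv2.INTER_CUBIC)
cv2.imwrite('pics/m4.png',np.clip(np.hstack([a,b])[:,:,::-1]*1.6,0,255).astype('uint8'))
E
```

```text
0.03 [302.4825802  285.36031946]
0.04 [301.73025855 269.93860591]
0.05 [300.9703507  254.36138385]
```

View pics/m4.png

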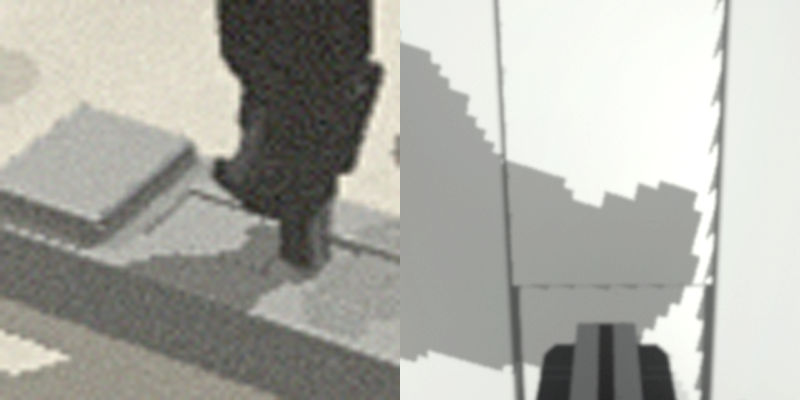

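The tip bottom is now at z ≈ 43 mm in the side view, and in the wrist view it is well inside the catch's outline. I'll keep going.

apply_moves:
  plan:
    - [0,0,-0.02,0]
    - [0,0,-0.01,0]

```text
t: 8.2
tcp_pos: [0.5657, 0.0341, 0.0094]
orientation: [0.588, 0.809, 0.0, 0.0]
ft_force: [-1.2, -0.2, 5.1]
finger_gap: -0.001
```

apply_moves:
  plan:
    - [0,0,-0.02,0]
    - [0,0,-0.01,0]

```text
t: 8.45
tcp_pos: [0.5657, 0.0341, 0.0077]
orientation: [0.588, 0.809, 0.0, 0.0]
ft_force: [-1.1, 0.4, 4.4]
finger_gap: 0.001
```

apply_moves:
  plan:
    - [0,0,-0.02,0]
    - [0,0,-0.01,0]

```text
t: 8.7
tcp_pos: [0.5657, 0.0341, 0.0055]
orientation: [0.588, 0.809, 0.0, 0.0]
ft_force: [-1.9, -0.5, 4.6]
finger_gap: 0.002
```

Contact, and it gives at about 5 N, so this is the catch. I'll keep pressing until the force rises at the stop.

apply_moves:
  plan:
    - [0,0,-0.02,0]
    - [0,0,-0.01,0]

```text
t: 8.95
tcp_pos: [0.5657, 0.0341, 0.0036]
orientation: [0.588, 0.809, 0.0, 0.0]
ft_force: [-0.7, 1.1, 4.1]
finger_gap: 0.001
```

apply_moves:
  plan:
    - [0,0,-0.02,0]
    - [0,0,0,0]

```text
t: 9.2
tcp_pos: [0.5657, 0.0342, 0.0034]
orientation: [0.588, 0.809, 0.0, -0.0]
ft_force: [-3.0, 0.3, 10.1]
finger_gap: -0.001
```

apply_moves:
  plan:
    - [0,0,-0.02,0]
    - [0,0,0,0]

```text
t: 9.45
tcp_pos: [0.5658, 0.0342, 0.0033]
orientation: [0.588, 0.809, 0.001, -0.0]
ft_force: [-6.2, -0.7, 17.1]
finger_gap: 0.001
```

The force climbs with no further travel, so the stop is reached after about 6 mm. I'll retract straight up.

apply_moves:
  plan:
    - [0,0,-0.01,0]
    - [0,0,0,0]
    - [0,0,0.1,0]
    - [0,0,0.2,0]
    - [0,0,0.4,0]
    - [0,0,0.6,0]
    - [0,0,0.8,0]
    - [0,0,0.8,0]
    - [0,0,0.5,0]
    - [0,0,0,0]
    - [0,0,0,0]
    - [0,0,0,0]

```text
t: 10.95
tcp_pos: [0.5645, 0.0342, 0.2028]
orientation: [0.588, 0.809, -0.001, -0.001]
ft_force: [-0.5, -0.1, -0.8]
finger_gap: -0.002
```

```bash
python3 - <<'E'
from h import *
import cv2
s=sense();print(s['t'],s['tcp_pos'],s['ft_force'],abs(s['qd']).max())
a=read_camera('side')['img'][130:310,170:410];b=read_camera('wrist')['img']
a=cv2.resize(a,(400,300),interpolation=cv2.INTER_CUBIC);b=cv2.resize(b,(400,300))
cv2.imwrite('pics/m5.png',np.clip(np.hstack([a,b])[:,:,::-1]*1.5,0,255).astype('uint8'))
E
```

```text
10.95 [0.56447238 0.0342431  0.20282327] [-0.5237713  -0.11685367 -0.82649153] 0.0037795482895205982
```

View pics/m5.png

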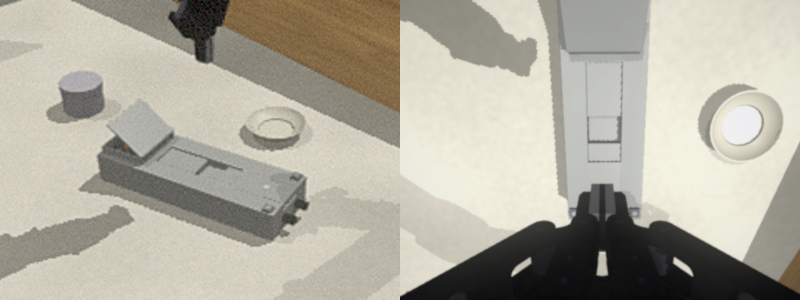

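The flap is up and the hand is clear. One numeric check of the flap angle, then I'll hand it in.

```bash
python3 - <<'E'
from h import *
c=read_camera('side');y=np.radians(17.9);ex=np.array([np.cos(y),np.sin(y),0]);ey=np.array([-np.sin(y),np.cos(y),0]);g=np.array([.5605,.0545,0])
for a in(.4,.5,.6):print(a,[((proj(c,g+ex*sx+ey*(.079+.075*np.cos(a)-.004*np.sin(a))+[0,0,.0625+.075*np.sin(a)+.004*np.cos(a)])-[170,130])/.6).round(0) for sx in(-.045,.045)])
sign_off()
E
```

```text
0.4 [array([102., 128.]), array([136., 102.])]
0.5 [array([103., 125.]), array([138.,  99.])]
0.6 [array([105., 123.]), array([140.,  96.])]
the job is handed in; nothing more can be done
```

The catch is pressed fully in and the battery flap has popped up. I handed the job in at about 11 s with the hand parked about 0.2 m above the shelf.

- **Finding the catch:** the top and wrist cameras agreed on its position, at unit y ≈ -21 mm. I pressed it with the shut fingers.
- **Pressing:** it gave at about 5 N and sank about 6 mm to a firm stop. The last force I read at the stop was 17 N. One more press of about 0.6 mm followed before I retracted straight up, and its force was not read.
- **Last checks:** the pictures showed the flap open. The hand was clear with wrist force near zero, and the tin and soap dish looked unmoved. The bottles were not in the final pictures, but the hand never went near them.

**Two things did not agree:**
- **Fingertip height:** the fingertips were about 35 mm higher than the reported tool position. I noticed this when there was no contact at the expected height, so I confirmed the tip height in the pictures and felt my way down in small steps.
- **Flap angle:** I tried to check it from the side picture. The flap's corners were a few pixels off the prediction, too coarse to tell 0.5 from 0.6 rad. That the catch is fully in rests on the 6 mm of travel and the force rise at the stop.

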